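# Refit the loose peg of the cup drainer and hang the tumbler on it

### The arm

A 6-joint arm with a two-finger parallel gripper is mounted at the origin on a cart in front of the work surface, level with it; the furniture and walls round the work are solid. World frame = base frame: x ahead of the robot, y to its left, z up, the work surface at z = 0. Lengths are in m, angles in rad, forces in N, time in s.
With the tool pointing down it reaches from about 0.25 to 0.725 m from the base axis. Payload 4 kg.
Tool frame: the origin (TCP) lies midway between the tips of the shut fingers; the grasp point (between the pads) lies 19 mm behind it; z points along the fingers, y is the line along which they close (so a half turn about z gives the same grasp; the last joint's range is limited). The gripper opens to 85 mm and grips with 20 to 120 N. Pads are 22 mm wide; open, the fingers measure 114 mm over their backs; the gripper's body (76 mm by 85 mm) begins 54 mm behind the grasp point. The pads swing forward as they close: fully open they stand 13 mm farther back than shut.
Start: joints at [-1.324, 0.241, 0.005, 1.335, 0, 1.571], TCP at [0.122, -0.485, 0.231] pointing down, gripper open.
Joint ranges: [-2.72, 2.72], [-1.05, 1.87], [-1.09, 1.28], [-1.99, 2.15], [-1.42, 1.44], [-3.14, 3.14]. Speed limits (rad/s): [2.79, 2.79, 3.14, 3.14, 3.14, 3.14].

### API

Orientations are given as a unit quaternion [x, y, z, w].
In Python, from workcell import get_obs, camera, job_done, silhouettes gives the robot as it stands. The module is installed in compiled form; this text tells all that it offers.
- The arm moves only by the tool drive_tool, never from a script. Its argument "increments" is a list of rows, each a list of 3 entries, a list of its own where there are three numbers: the shift along the world's x, y, z in mm, then the turn, a rotation vector about the world's x, y, z in degrees, then the opening, from 0 (shut) to 1 (fully open). A call has 1 to 8 rows; each row shifts and turns the commanded pose from where the row before left it; what a row does not reach is not made up. A row lasts 1/12 s, in which the tool goes at most 41.7 mm and 7.16 degrees, less where a joint would pass 70% of its speed; a pose out of reach is approached as far as the arm can. A call is refused whole if a number of a shift passes 41.7 or a number of a turn 7.16, either way. A call with a gripper value outside its range is refused whole. The fingers move at their own pace and stop on an object; the grip force is fixed at half the most. Time passes only in rows, so rows that do not move let the fingers close. It gives the time, the measured TCP pose, the force, the opening and the grip force at its end, in the units of the state.
- get_obs(): the state, without advancing time (a new reading comes with each control period).
- camera(name): name is "side" or "top" or "wrist"; returns a dict with "image" (420x560x3 uint8, red, green, blue), "K" (3x3 intrinsics, pixels), "view" (4x4, takes a point from world to camera coordinates). Camera axes: x right, y down, z forward; pixel columns grow to the right and rows downward; lengths in m; the calibration is good to about 2 mm. A picture is of the moment at which its call begins. There is no depth.
- job_done(): hands the job in; it is judged then, once.
Trained networks look in a picture, given as the dict that the camera call returned (one of the last four; its "shot" number tells which), for a name from the list of things; names that differ only in an ending like _2 or _b are one class to them, and where a whole thing is asked for, a point or a joint stands for the part that bears it (a point fixed in the world has none). Each returns a list of dicts, best first, with "conf" (0 to 1); they miss things now and then, are a little off and sometimes report something else, mostly with a low value. They report only what shows in the picture. A call takes as long as a camera call. They do not tell look-alikes from the thing itself.
- silhouettes(query, picture): "region" (420x560 bool, what is visible of it) and "bbox" ([left, top, right, bottom] in pixels, round what is visible of it).
The state is a dict: "clock": time; "joint_pos": joint angles; "joint_vel": joint speeds; "tau": joint torques, N m; "eef_pos": TCP position; "tool_rot": TCP orientation; "ft_force": force on the tool from outside, world axes, zero at the start; "ft_torque": the same for the moment, N m; "grip_width": finger opening in m; "grasp_force": force on a finger pad.
Only numpy, scipy, OpenCV 4.12 (cv2) and the standard library are available. Lean on these libraries where they do the work, as an engineer would, in place of code of your own. Each camera call takes 0.05 s, during which the arm holds its last target. There are 200 camera calls.

### The job

One beech peg of the cup drainer was taken out for washing: feel for its empty socket with a light touch, press the peg straight in until it is fully home, and then hang the black tumbler that stands upside down on the worktop on that peg, still upside down, to drain. Do not force the peg against the drainer, set the tumbler down gently, and leave the measuring cup that hangs there in its place.

Things in the scene. Friction and masses are not known exactly. Their poses are not given: they have to be found in the camera images.
- tray: Oblong stainless drip tray of the cup drainer, 194 mm along x, 152 mm along y, rim 18 mm high, fixed. Origin at the centre of its underside (on the worktop), z up, x and y along its sides. A beech peg frame lies in it, square but with play: its place is not measured and is up to 4 mm off centre in tray x and up to 3 mm in y. Take it as fixed: it slides only under some 20 N sideways.
- frame_nominal (a point): Nominal centre of the frame's upper face, 44 mm above the tray's origin. Two beech rails, 40 mm high, 46 mm wide, 180 mm long in tray x, centred 47.5 mm to either side in y; three low slats between. Pegs 20 mm thick stand 100 mm above the rails at (x, y) = (47.5, 47.5), (47.5, -47.5), (-47.5, -47.5) mm; the fourth place (-47.5, 47.5) is the empty socket.
- socket (a point): Nominal centre of the empty socket's mouth, in the rail's flat top, at (-47.5, 47.5, 44) mm from the tray's origin. The real mouth is at this height but up to 4 mm off in tray x and 3 mm in tray y. Blind round hole 21.5 mm wide, 30 mm deep, sharp edge, no chamfer. The peg drops in freely about 10 mm, then sprung rubber lips resist: 4 to 10 N pushes it past them, on to the floor.
- peg: The loose peg: plain round beech dowel, 20 mm thick, 130 mm long, about 45 g, ends flat, lower edge sharp, upper edge broken by 2 mm; it stands upright on the worktop. Origin at the centre of its foot, z along it to its top. Fully home, its foot is 14 mm and its top 144 mm above the tray's underside.
- tumbler: Plain black round tumbler without a handle, upside down (its z points down) on the worktop; 84 mm high, 57 mm wide at the rim, narrowing to 50 mm at the foot, about 0.11 kg. Origin at the centre of its foot, the top of the upside-down tumbler, now 84 mm above the worktop. Hollow: floor 4 mm thick, inside at least 32 mm wide. Its origin is 148 mm above the worktop when it hangs on the seated peg.
- hung_cup: A clear plastic measuring cup, 67 mm wide and 74 mm high, 30 g, hanging upside down on the peg at tray (47.5, 47.5) mm, next to the empty socket. Leave it there. Origin at the centre of its foot, about 146 mm above the worktop. A white mug hangs likewise on the peg at tray (47.5, -47.5) mm; the peg at (-47.5, -47.5) mm is bare.
Not all that is in view belongs to the job. There is more than one size of the peg; the one meant has the size given above.

How it is judged:
On the way:
1. the peg stands fully home in its socket (z of peg in the frame of tray below 0.018 m and horizontal distance between peg and socket below 0.012 m and angle between peg's own z axis and vertical below 0.12 rad), for 0.3 s.
At the end, for the whole second after the job is handed in: The peg is upright (within 7 degrees) in the socket, its foot within 4 mm of the socket's floor; the tumbler hangs on it upside down, released and at rest, its inner floor on the peg's top (foot 138 to 158 mm above the worktop, within 18 mm of the peg's axis), within 20 degrees of vertical (all of step 1 and horizontal distance between tumbler and peg below 0.018 m and z of tumbler in the frame of tray between 0.138 and 0.158 m and angle between tumbler's own z axis and vertical above 2.79 rad and contact force between tumbler and peg above 0.3 N and linear speed of each of tumbler, peg below 0.02 m/s); the robot touches nothing.
It fails at once if the peg is pressed against the drainer with more than 45 N (contact force between peg and tray above 45 N).
It fails at once if the tumbler is knocked or set down hard: more than 25 N between it and the peg or the drainer (contact force between tumbler and peg above 25 N or contact force between tumbler and tray above 25 N).
It fails at once if the measuring cup that hangs there is knocked out of its place by more than 30 mm (distance of hung_cup from where it was at the start of the episode above 0.03 m).
It also fails if it takes over 72 s, if anything falls off the work surface, if the arm or the gripper's body presses on something with over 40 N, if the wrist force passes 120 N, or if a joint passes its speed limit or range.

## Working session

There is one attempt and no reset: what is moved stays moved. The work goes in short steps, Python scripts to look and compute and a tool call to move; the robot and the scene stay as the last step left them, time stands still between calls to the robot, and variables do not carry over. Pictures are saved under pics/ and viewed, at most 10 in all, crops included, and the job is handed in when it is done.

Besides the shell and the picture viewer there is one more tool, called after "Call:" as name(argument=value, ...) on one line, values as JSON. drive_tool: Moves the arm, as the interface text tells. Its arguments: {"type":"object","properties":{"increments":{"type":"array"}},"required":["increments"]}

```bash
mkdir -p pics
cat > h.py <<'E'
import numpy as np, cv2
from workcell import get_obs, camera, job_done, silhouettes
def ray(p,u,v):
    R=p["view"][:3,:3];t=p["view"][:3,3]
    d=R.T@np.linalg.solve(p["K"],[u,v,1.]);return -R.T@t,d/np.linalg.norm(d)
def onz(p,u,v,z):
    o,d=ray(p,u,v);return o+d*(z-o[2])/d[2]
def proj(p,X):
    X=np.atleast_2d(X);c=X@p["view"][:3,:3].T+p["view"][:3,3];q=c@p["K"].T;return q[:,:2]/q[:,2:]
def tri(rs):
    A=np.zeros((3,3));b=np.zeros(3)
    for o,d in rs:
        M=np.eye(3)-np.outer(d,d);A+=M;b+=M@o
    return np.linalg.solve(A,b)
def save(p,n):cv2.imwrite("pics/"+n,p["image"][:,:,::-1])
E
python3 - <<'E'
from h import *
ims=[]
for n in("side","top"):
    p=camera(n);ims.append(p["image"])
    print(n,"C",ray(p,280,210)[0].round(3),ray(p,280,210)[1].round(3))
    for q in("tray","peg","tumbler","hung_cup"):
        for s in silhouettes(q,p):print(q,round(s["conf"],2),np.round(s["bbox"]),int(s["region"].sum()))
cv2.imwrite("pics/side.png",ims[0][:,:,::-1]);cv2.imwrite("pics/top.png",ims[1][:,:,::-1])
o=get_obs();print(o["eef_pos"],o["tool_rot"],o["ft_force"],o["clock"])
E
```

```text
side C [ 0.307 -0.617  0.479] [ 0.226  0.882 -0.413]
tray 0.76 [255. 244. 429. 384.] 14115
peg 0.94 [217. 149. 231. 230.] 990
peg 0.79 [253. 170. 262. 211.] 404
peg 0.7 [277. 150. 291. 226.] 920
peg 0.44 [256. 241. 432. 383.] 14080
tumbler 0.65 [244. 212. 273. 266.] 1357
hung_cup 0.78 [329. 219. 371. 281.] 1911
top C [0.394 0.155 0.95 ] [ 0.12  -0.017 -0.993]
tray 0.57 [320. 138. 410. 244.] 5439
peg 0.9 [178. 169. 205. 196.] 350
peg 0.83 [178. 237. 202. 252.] 325
peg 0.61 [187. 204. 210. 221.] 156
tumbler 0.9 [245. 209. 266. 240.] 529
hung_cup 0.6 [330. 155. 358. 188.] 848
[ 0.12215146 -0.48482418  0.23126772] [ 9.92396236e-01  1.23084154e-01  2.81900379e-06 -4.99524884e-05] [-0.31929241  0.24251226  0.01779565] 0.5
```

View pics/side.png

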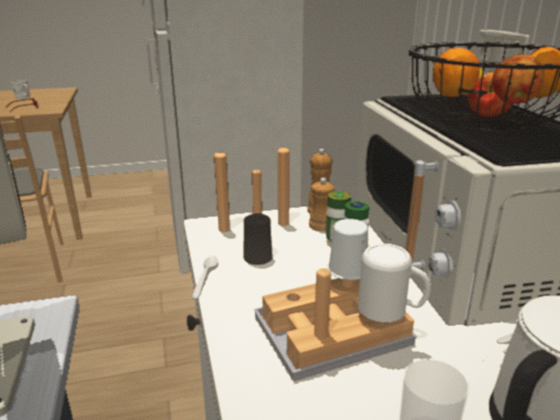

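View pics/top.png

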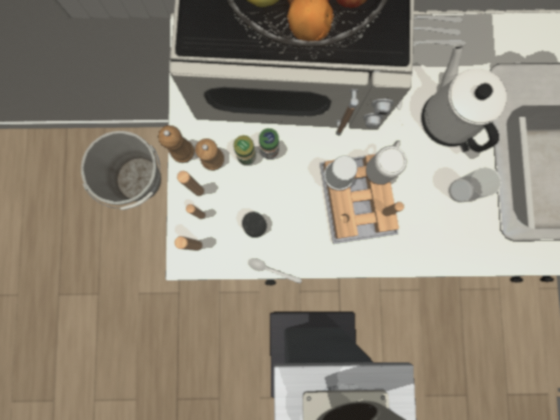

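Side view: three beech dowels at (222,190), (257,190, short), (283,188). The black tumbler is at (257,239) and the tray at (335,320), with the empty socket at (293,297). Top view: the dowels are at (190,183), (197,211) and (190,243), the tumbler at (255,224), and the socket at (346,217). The short dowel is clearly out. I'll fit the sizes of the other two to tell them apart.

```bash
cat >> h.py <<'E'
from scipy.optimize import least_squares
TH=np.linspace(0,2*np.pi,60,endpoint=False)
def frust(x,y,z0,L,r0,r1):
    c=np.c_[np.cos(TH),np.sin(TH)]
    return np.r_[np.c_[x+r0*c,0*TH+z0],np.c_[x*0+x+r1*c[:,:1],y+r1*c[:,1:],0*TH+z0+L]] if 0 else np.r_[np.c_[x+r0*c[:,0],y+r0*c[:,1],0*TH+z0],np.c_[x+r1*c[:,0],y+r1*c[:,1],0*TH+z0+L]]
def hullpoly(p,P):
    return cv2.convexHull(proj(p,P).astype(np.float32))[:,0]
def bb(q):return np.r_[q.min(0),q.max(0)]
E
python3 - <<'E'
from h import *
ps=camera("side");pt=camera("top")
S={k:[s for s in silhouettes(k,ps) if s["conf"]>.5] for k in("peg","tumbler","tray")}
T={k:[s for s in silhouettes(k,pt) if s["conf"]>.5] for k in("peg","tumbler","tray")}
import itertools
def rect(s):
    ys,xs=np.nonzero(s["region"]);return np.array([xs.min(),ys.min(),xs.max()+1,ys.max()+1.])
for a in S["peg"]:
  best=None
  for b in T["peg"]:
    for x0 in [(0.5,.5)]:
      def f(v):return np.r_[bb(proj(ps,frust(v[0],v[1],0,v[2],v[3]/2,v[3]/2)))-rect(a),bb(proj(pt,frust(v[0],v[1],0,v[2],v[3]/2,v[3]/2)))-rect(b)]
      r=rect(a);g=onz(ps,(r[0]+r[2])/2,r[3],0)
      s=least_squares(f,[g[0],g[1],.13,.02],x_scale=[.01,.01,.01,.001],loss="soft_l1")
      if best is None or s.cost<best[0]:best=(s.cost,s.x.round(4),rect(b),s.fun.round(1))
  print("peg",rect(a),*best)
a,b=S["tumbler"][0],T["tumbler"][0]
def f(v):
    P=frust(v[0],v[1],0,v[2],.0285,.025);return np.r_[bb(proj(ps,P))-rect(a),bb(proj(pt,P))-rect(b)]
s=least_squares(f,[.4,.3,.084],x_scale=.01);print("tum",s.x.round(4),s.fun.round(1))
c=np.array([[x,y,z] for z in(0,.018) for x,y in((-.097,-.076),(.097,-.076),(.097,.076),(-.097,.076))])
def tr(v):
    cs,sn=np.cos(v[2]),np.sin(v[2]);return np.c_[v[0]+cs*c[:,0]-sn*c[:,1],v[1]+sn*c[:,0]+cs*c[:,1],c[:,2]]
for n,p,u in(("top",pt,T["tray"][0]),("side",ps,S["tray"][0])):
    u["region"].dump("pics/%s.npy"%n)
    print(n,cv2.minAreaRect(np.argwhere(u["region"])[:,::-1].astype(np.float32)))
print("socket guess",onz(pt,346,217,.044),onz(ps,293,297,.044))
for uv in((320,160),(335,242),(397,236)):print(uv,onz(pt,*uv,.01))
t=[pt["image"][150:260,165:285],ps["image"][140:275,200:320]]
cv2.imwrite("pics/crop.png",np.hstack([cv2.resize(i,None,fx=400/i.shape[1],fy=400/i.shape[1],interpolation=3)[:366] for i in t])[:,:,::-1])
E
```

```text
peg [215. 153. 231. 231.] 4.030481708717273 [0.4281 0.335  0.1679 0.0239] [175. 237. 203. 252.] [-1.1  0.1 -1.2  1.8  0.1 -1.2 -0.4 -2.1]
peg [252. 170. 263. 213.] 17.051230508684213 [0.4993 0.3246 0.1296 0.018 ] [187. 204. 206. 219.] [ 0.1  0.1 -0.9 17.4 -0.4 -0.4 -0.  -0.5]
peg [277. 147. 291. 226.] 1.6421892034039076 [0.5576 0.3316 0.1706 0.0258] [177. 171. 205. 196.] [-0.   0.2 -1.4  0.7  0.  -1.3 -0.1 -0.1]
tum [0.4723 0.1993 0.0818] [-1.   0.2 -0.3  1.  -0.4 -1.1 -0.  -0.6]
top ((367.6253356933594, 192.142822265625), (91.8049087524414, 85.46034240722656), 80.72740173339844)
side ((348.6730041503906, 313.6670227050781), (106.50128936767578, 174.9749298095703), 66.9295883178711)
socket guess [ 0.4852246  -0.00949413  0.044     ] [ 0.48408969 -0.00460421  0.044     ]
(320, 160) [0.62653229 0.04206868 0.01      ]
(335, 242) [0.43022759 0.01199193 0.01      ]
(397, 236) [ 0.44240315 -0.13376008  0.01      ]
```

View pics/crop.png

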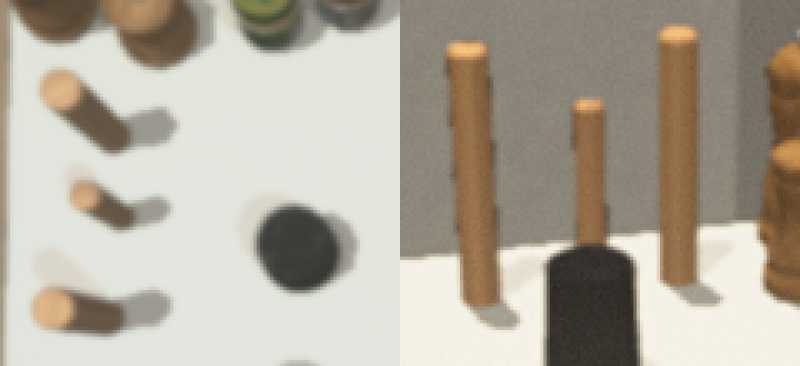

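The crops settle it. The dowels at side (222,190) and (283,188) are both about 170 mm × 25 mm, so they're too big. The middle one, at side (257,190) and top (197,211), fits 130 mm × 18–20 mm and stands at about (0.499, 0.325), so that's the peg meant. Next I'll move the wrist camera over the tray.

Call:
drive_tool(increments=[[[20, 33.5, 6], [0, 0, -0.7], 1], [[20, 33.5, 6], [0, 0, -0.7], 1], [[20, 33.5, 6], [0, 0, -0.7], 1], [[20, 33.5, 6], [0, 0, -0.7], 1], [[20, 33.5, 6], [0, 0, -0.7], 1], [[20, 33.5, 6], [0, 0, -0.7], 1], [[20, 33.5, 6], [0, 0, -0.7], 1], [[20, 33.5, 6], [0, 0, -0.5], 1]])

```text
clock: 1.57
eef_pos: [0.2826, -0.2152, 0.2799]
tool_rot: [0.997, 0.076, 0.0, 0.0]
ft_force: [0.6, -0.3, 0.6]
grip_width: 0.0857
grasp_force: 0.0
```

Call:
drive_tool(increments=[[[20, 33.5, 6], [0, 0, 0], 1], [[20, 33.5, 6], [0, 0, 0], 1], [[20, 33.5, 6], [0, 0, 0], 1], [[20, 33.5, 6], [0, 0, 0], 1], [[10, 20, 6], [0, 0, 0], 1], [[0, 0, 0], [0, 0, 0], 1], [[0, 0, 0], [0, 0, 0], 1], [[0, 0, 0], [0, 0, 0], 1]])

```text
clock: 2.23
eef_pos: [0.3719, -0.0629, 0.3092]
tool_rot: [0.997, 0.076, -0.0, 0.0]
ft_force: [-0.7, 0.5, 0.3]
grip_width: 0.0854
grasp_force: 0.0
```

Run:
```python
from h import *
p=camera("wrist");save(p,"w1.png");np.save("pics/w1.npy",p,allow_pickle=True)
print("C",ray(p,280,210)[0].round(3),ray(p,280,210)[1].round(3),get_obs()["eef_pos"],get_obs()["clock"])
print(p["K"])
for q in("tray","peg","tumbler","hung_cup"):
    for s in silhouettes(q,p):print(q,round(s["conf"],2),np.round(s["bbox"]),int(s["region"].sum()))
print("expected", proj(p,[[.484,-.007,.044]]))
```

```text
C [ 0.451 -0.051  0.452] [-0.312 -0.043 -0.949] [ 0.37163191 -0.06333834  0.30907021] 2.2833
[[350.71199631   0.         281.64533525]
 [  0.         350.71199631 208.30512183]
 [  0.           0.           1.        ]]
tray 0.7 [217.   0. 364. 108.] 14599
tumbler 0.91 [ 1.  1. 95. 65.] 4904
expected [[245.76279377  55.79868482]]
```

View pics/w1.png

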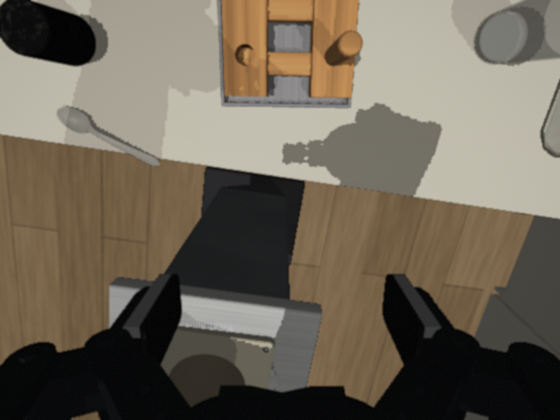

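Wrist view: the socket mouth is at (245,54), 2 px from where the earlier fit put it. The bare peg is at (347,45) and the tumbler at (45,35). I'll take a second, more central view from beyond the tray on the way to the peg.

Call:
drive_tool(increments=[[[30, 22, 2], [0, 0, 0], 1], [[30, 22, 2], [0, 0, 0], 1], [[30, 22, 2], [0, 0, 0], 1], [[30, 22, 2], [0, 0, 0], 1], [[20, 10, 0], [0, 0, 0], 1], [[0, 0, 0], [0, 0, 0], 1], [[0, 0, 0], [0, 0, 0], 1], [[0, 0, 0], [0, 0, 0], 1]])

```text
clock: 3.15
eef_pos: [0.5115, 0.0343, 0.317]
tool_rot: [0.997, 0.076, -0.001, 0.0]
ft_force: [0.1, -0.5, -0.8]
grip_width: 0.0855
grasp_force: 0.0
```

Run:
```python
from h import *
p=camera("wrist");np.save("pics/w2.npy",p,allow_pickle=True)
q=np.load("pics/w1.npy",allow_pickle=True).item()
print(get_obs()["eef_pos"],"exp",proj(p,[[.484,-.007,.044]]))
for s in silhouettes("tumbler",p)+silhouettes("peg",p)+silhouettes("tray",p):print(round(s["conf"],2),s["bbox"])
e=proj(p,[[.484,-.007,.044]])[0].astype(int)
c=[]
for P,u in((q,(245,54)),(p,e)):
    y0,x0=max(u[1]-40,0),u[0]-60
    i=P["image"][y0:y0+80,x0:x0+120];c.append(cv2.resize(i,None,fx=3.3,fy=3.3,interpolation=2));print("crop origin",x0,y0)
cv2.imwrite("pics/c2.png",np.hstack(c)[:,:,::-1])
```

```text
[0.51129913 0.03421411 0.31735395] exp [[311.46616572 191.36054377]]
0.75 [104.3, 146.8, 172.4, 204.1]
0.39 [283.7, 57.3, 470.5, 228.5]
0.82 [1.7, 68.7, 58.3, 97.7]
0.59 [0.0, 173.8, 60.7, 214.7]
0.67 [284.0, 57.8, 466.4, 227.5]
crop origin 185 14
crop origin 251 151
```

View pics/c2.png

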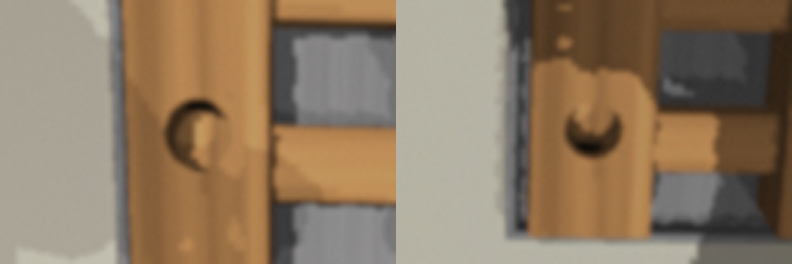

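Both crops show the mouth clearly, centred at (245.3,54.6) in the first view and (310.7,190.4) in the second. I'll triangulate it and get the tray yaw from the rail and tray edges.

Run:
```python
from h import *
q=np.load("pics/w1.npy",allow_pickle=True).item();p=np.load("pics/w2.npy",allow_pickle=True).item()
a,b=(q,245.3,54.6),(p,310.7,190.4)
print("tri",tri([ray(*a),ray(*b)]).round(4),"z44",onz(*a,.044).round(4),onz(*b,.044).round(4))
# yaw: rail edge in crop2 (right edge of rail at left crop; outer edge)
for P,x0,y0,pts in((q,185,14,[(118,0),(130,264),(266,0),(272,264)]),(p,251,151,[(130,0),(132,235),(258,20),(254,235)])):
    w=[onz(P,x0+u/3.3,y0+v/3.3,.044) for u,v in pts]
    for i in(0,2):d=w[i]-w[i+1];print("rail yaw deg",np.degrees(np.arctan2(d[1],d[0])).round(1))
# tumbler fits from w2 (known frustum) and w2 peg
s=silhouettes
```

```text
tri [ 0.485  -0.0061  0.0434] z44 [ 0.4851 -0.0064  0.044 ] [ 0.4851 -0.0059  0.044 ]
rail yaw deg 8.6
rail yaw deg 9.4
rail yaw deg 9.6
rail yaw deg 10.0
```

Call:
drive_tool(increments=[[[0, 40, 0], [0, 0, 0], 1], [[0, 40, 0], [0, 0, 0], 1], [[0, 40, 0], [0, 0, 0], 1], [[-2, 40, 0], [0, 0, 0], 1], [[-2, 40, 0], [0, 0, 0], 1], [[0, 30, 0], [0, 0, 0], 1], [[0, 0, 0], [0, 0, 0], 1], [[0, 0, 0], [0, 0, 0], 1]])

```text
clock: 4.02
eef_pos: [0.5282, 0.1785, 0.3175]
tool_rot: [0.989, 0.144, -0.006, -0.035]
ft_force: [-0.1, -0.9, -0.2]
grip_width: 0.0857
grasp_force: 0.0
```

Run:
```python
from h import *
p=camera("wrist");np.save("pics/w3.npy",p,allow_pickle=True);save(p,"w3.png")
q=np.load("pics/w2.npy",allow_pickle=True).item()
print(get_obs()["eef_pos"])
print("exp peg",proj(p,[[.499,.325,0],[.499,.325,.13]]),"w2",proj(q,[[.499,.325,0],[.499,.325,.13]]))
for k in("tumbler","peg"):
    for s in silhouettes(k,p):
        ys,xs=np.nonzero(s["region"]);print(k,round(s["conf"],2),[xs.min(),ys.min(),xs.max()+1,ys.max()+1])
```

```text
[0.52817042 0.17798363 0.31757987]
exp peg [[186.9937179  146.64058498]
 [143.67001736 165.57611424]] w2 [[ 57.14627077 133.76223446]
 [-27.3190404  148.89057771]]
tumbler 0.78 [np.int64(242), np.int64(171), np.int64(292), np.int64(232)]
peg 0.87 [np.int64(132), np.int64(138), np.int64(192), np.int64(173)]
peg 0.87 [np.int64(110), np.int64(86), np.int64(198), np.int64(118)]
peg 0.76 [np.int64(89), np.int64(184), np.int64(177), np.int64(251)]
```

View pics/w3.png

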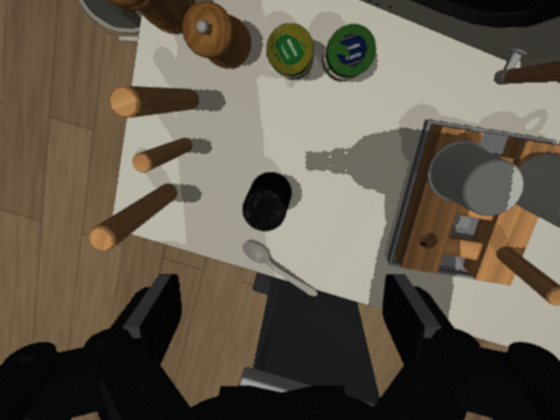

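Wrist view: the peg meant is at (162,155), between the big ones at (155,100) and (133,217). The tumbler is at (267,201) and the socket at (429,240). The arm stopped short of the commanded y and tilted a little, so I'll check the joints and fit the poses.

Run:
```python
from h import *
o=get_obs();print(o["joint_pos"].round(3) if hasattr(o["joint_pos"],"round") else o["joint_pos"],o["joint_vel"],o["tool_rot"],o["eef_pos"],o["ft_force"])
from scipy.spatial.transform import Rotation as R
print(R.from_quat(o["tool_rot"]).as_matrix().round(3))
p=np.load("pics/w3.npy",allow_pickle=True).item()
def fit(r,L,r0,r1,x0):
    s=least_squares(lambda v:bb(proj(p,frust(v[0],v[1],0,v[2],r0,r1)))-r,[*x0,L],x_scale=.01);print(s.x.round(4),s.fun.round(1))
fit(np.array([132,138,192,173]),.13,.01,.01,(.5,.325))
fit(np.array([242,171,292,232]),.084,.0285,.025,(.472,.2))
for z in(0,.13):print(onz(p,[187,143][z>0]+0.,[145,160][z>0],z))
print("peg top",onz(p,144,160,.13),"big tops",onz(p,125,101,.17),onz(p,102,237,.17))
```

```text
[0.286 0.343 0.365 1.594 0.071 3.141] [-0.0042262   0.00129065  0.00134376  0.0004964   0.00345543 -0.00108828] [ 0.98912462  0.14272992 -0.00543366 -0.03508741] [0.52824022 0.17757987 0.31772524] [0.01720387 0.2319705  0.2608986 ]
[[ 0.959  0.282 -0.021]
 [ 0.283 -0.957  0.068]
 [-0.001 -0.071 -0.997]]
[0.4996 0.3285 0.1264] [ 0.1 -0.2 -0.1  0.1]
[0.4735 0.2004 0.0852] [-0.1  0.   0.1 -0. ]
[0.50113976 0.32543076 0.        ]
[0.50428729 0.3265458  0.13      ]
peg top [0.50458571 0.32558368 0.13      ] big tops [0.56076815 0.33253811 0.17      ] [0.43328198 0.33601944 0.17      ]
```

Joint 6 sits at its 3.14 limit. I'll make the half turn about z, which gives the same grasp, to bring it near 0, then go over the peg.

Call:
drive_tool(increments=[[[0, 0, 0], [0, 0, 7.1], 1], [[0, 0, 0], [0, 0, 7.1], 1], [[0, 0, 0], [0, 0, 7.1], 1], [[0, 0, 0], [0, 0, 7.1], 1], [[0, 0, 0], [0, 0, 7.1], 1], [[0, 0, 0], [0, 0, 7.1], 1], [[0, 0, 0], [0, 0, 7.1], 1], [[0, 0, 0], [0, 0, 7.1], 1]])

```text
clock: 4.83
eef_pos: [0.5285, 0.1774, 0.3177]
tool_rot: [0.8, 0.598, -0.022, -0.028]
ft_force: [-0.9, -0.2, -0.3]
grip_width: 0.0851
grasp_force: 0.0
```

Call:
drive_tool(increments=[[[0, 10, 0], [-1, -4, 0], 1], [[-3, 15, 0], [0, 0, 7], 1], [[-3, 15, 0], [0, 0, 7], 1], [[-3, 15, 0], [0, 0, 7], 1], [[-3, 15, 0], [0, 0, 7], 1], [[-3, 15, 0], [0, 0, 7], 1], [[-3, 15, 0], [0, 0, 7], 1], [[-3, 15, 0], [0, 0, 7], 1]])

```text
clock: 5.5
eef_pos: [0.5075, 0.2932, 0.3178]
tool_rot: [0.481, 0.877, 0.001, -0.001]
ft_force: [-0.2, 0.4, 0.1]
grip_width: 0.0855
grasp_force: 0.0
```

Call:
drive_tool(increments=[[[-3, 15, -6], [0, 0, 7], 1], [[-3, 15, -6], [0, 0, 7], 1], [[-3, 5, -6], [0, 0, 7], 1], [[0, 0, -6], [0, 0, 7], 1], [[0, 0, -6], [0, 0, 7], 1], [[0, 0, -6], [0, 0, 7], 1], [[0, 0, -6], [0, 0, 7], 1], [[0, 0, -6], [0, 0, 7], 1]])

```text
clock: 6.17
eef_pos: [0.4987, 0.3275, 0.2694]
tool_rot: [0.013, 1.0, 0.0, -0.001]
ft_force: [0.3, 0.0, -0.6]
grip_width: 0.0854
grasp_force: 0.0
```

Call:
drive_tool(increments=[[[0, 0, -10], [0, 0, 5], 1], [[0, 0, -10], [0, 0, 5], 1], [[0, 0, 0], [0, 0, 0], 1], [[0, 0, 0], [0, 0, 0], 1]])

```text
clock: 6.5
eef_pos: [0.4984, 0.3275, 0.2492]
tool_rot: [-0.071, 0.997, -0.0, -0.002]
ft_force: [-0.4, 0.1, -0.2]
grip_width: 0.0855
grasp_force: 0.0
```

Run:
```python
from h import *
p=camera("wrist");np.save("pics/w4.npy",p,allow_pickle=True)
o=get_obs();print(o["joint_pos"],o["eef_pos"],o["tool_rot"])
for s in silhouettes("peg",p):
    ys,xs=np.nonzero(s["region"]);r=np.array([xs.min(),ys.min(),xs.max()+1,ys.max()+1]);print("peg",round(s["conf"],2),r)
    f=least_squares(lambda v:bb(proj(p,frust(v[0],v[1],0,v[2],v[3],v[3])))-r,[.5,.327,.13,.01],x_scale=[.01,.01,.01,.001]);print(f.x.round(4),f.fun.round(1))
print(proj(p,[[.501,.327,0],[.501,.327,.13]]))
```

```text
[5.80975013e-01 4.34220521e-01 3.28268934e-01 1.46663614e+00
 1.29377520e-03 4.39117807e-01] [0.49871532 0.32790769 0.24988503] [-7.08685246e-02  9.97485053e-01  1.27256370e-04 -1.09751823e-03]
peg 0.94 [263 213 298 310]
[0.5654 0.3359 0.1568 0.0134] [-0. -0.  0. -0.]
peg 0.84 [289  93 334 136]
[0.4316 0.3413 0.1247 0.0154] [-0. -0.  0.  0.]
peg 0.74 [271 163 295 214]
[0.5025 0.329  0.1218 0.0097] [0. 0. 0. 0.]
[[281.05924131 169.86831022]
 [280.80533824 203.46729745]]
```

Call:
drive_tool(increments=[[[3, 1, -25], [0, 0, 1], 1], [[0, 0, -35], [0, 0, 0], 1], [[0, 0, -35], [0, 0, 0], 1], [[0, 0, -30], [0, 0, 0], 1], [[0, 0, -15], [0, 0, 0], 1], [[0, 0, -10], [0, 0, 0], 1], [[0, 0, 0], [0, 0, 0], 1], [[0, 0, 0], [0, 0, 0], 1]])

```text
clock: 7.27
eef_pos: [0.5021, 0.3299, 0.1003]
tool_rot: [-0.081, 0.997, 0.0, -0.001]
ft_force: [0.2, -0.8, -0.3]
grip_width: 0.0856
grasp_force: 0.0
```

Call:
drive_tool(increments=[[[0, 0, 0], [0, 0, 0], 0], [[0, 0, 0], [0, 0, 0], 0], [[0, 0, 0], [0, 0, 0], 0], [[0, 0, 0], [0, 0, 0], 0], [[0, 0, 0], [0, 0, 0], 0], [[0, 0, 0], [0, 0, 0], 0], [[0, 0, 0], [0, 0, 0], 0], [[0, 0, 0], [0, 0, 0], 0]])

```text
clock: 7.93
eef_pos: [0.502, 0.3297, 0.1001]
tool_rot: [-0.081, 0.997, 0.0, -0.001]
ft_force: [-1.0, 0.1, 4.1]
grip_width: 0.0183
grasp_force: 58.7
```

Call:
drive_tool(increments=[[[0, 0, 10], [0, 0, 0], 0], [[0, 0, 30], [0, 0, 0], 0], [[0, 0, 35], [0, 0, 0], 0], [[0, 0, 35], [0, 0, 0], 0], [[0, 0, 35], [0, 0, 0], 0], [[0, 0, 35], [0, 0, 0], 0], [[0, 0, 20], [0, 0, 0], 0], [[0, 0, 0], [0, 0, 0], 0]])

```text
clock: 8.6
eef_pos: [0.5031, 0.3307, 0.3059]
tool_rot: [-0.081, 0.997, 0.003, 0.003]
ft_force: [0.3, 1.0, 0.6]
grip_width: 0.0181
grasp_force: 58.6
```

Call:
drive_tool(increments=[[[-2, -35, 0], [0, 0, 0], 0], [[-2, -35, 0], [0, 0, 0], 0], [[-2, -35, 0], [0, 0, 0], 0], [[-2, -35, 0], [0, 0, 0], 0], [[-2, -35, 0], [0, 0, 0], 0], [[-2, -35, 0], [0, 0, 0], 0], [[-2, -35, 0], [0, 0, 0], 0], [[-2, -35, 0], [0, 0, 0], 0]])

```text
clock: 9.27
eef_pos: [0.4844, 0.048, 0.2986]
tool_rot: [-0.081, 0.997, 0.0, -0.002]
ft_force: [1.1, 0.6, -0.7]
grip_width: 0.0181
grasp_force: 58.8
```

Call:
drive_tool(increments=[[[-1, -35, 0], [0, 0, 0], 0], [[0, -15, 0], [0, 0, 0], 0], [[0, 0, 0], [0, 0, 0], 0], [[0, 0, 0], [0, 0, 0], 0], [[0, 0, 0], [0, 0, 0], 0]])

```text
clock: 9.68
eef_pos: [0.4842, 0.0001, 0.2989]
tool_rot: [-0.081, 0.997, 0.0, -0.002]
ft_force: [0.1, 0.9, -0.5]
grip_width: 0.0178
grasp_force: 58.8
```

Run:
```python
from h import *
o=get_obs();print(o["joint_pos"],o["eef_pos"],o["tool_rot"],o["ft_force"],o["grip_width"],o["clock"])
im=[]
for n in("wrist","side"):
    p=camera(n);np.save("pics/h_%s.npy"%n,p,allow_pickle=True)
    e=o["eef_pos"];print(n,proj(p,[e,e-[0,0,.099],[.4851,-.0061,.044]]).round(1))
    for s in silhouettes("peg",p):
        ys,xs=np.nonzero(s["region"]);print(n,round(s["conf"],2),[xs.min(),ys.min(),xs.max()+1,ys.max()+1])
    im.append(p["image"])
cv2.imwrite("pics/h.png",np.hstack([cv2.resize(im[0][:,:],(400,300)),cv2.resize(im[1][100:310,180:460],(400,300))])[:,:,::-1])
```

```text
[-1.82418435e-04  1.93318798e-01  1.19114323e-01  1.50014933e+00
  6.10663775e-04 -1.62757250e-01] [4.84246530e-01 9.70009522e-05 2.98874448e-01] [-8.11972520e-02  9.96696418e-01  4.49071916e-04 -1.74799060e-03] [ 0.0960895   0.88881964 -0.53435857] 0.0177684812577225 9.6833
wrist [[282.2 274.9]
 [281.8 208.3]
 [276.1 166.6]]
wrist 0.8 [np.int64(541), np.int64(151), np.int64(560), np.int64(174)]
wrist 0.7 [np.int64(502), np.int64(245), np.int64(560), np.int64(300)]
wrist 0.68 [np.int64(258), np.int64(194), np.int64(305), np.int64(331)]
side [[293.8 133.2]
 [293.1 202.1]
 [293.9 297.4]]
side 0.74 [np.int64(284), np.int64(110), np.int64(300), np.int64(206)]
side 0.64 [np.int64(214), np.int64(152), np.int64(231), np.int64(232)]
side 0.57 [np.int64(278), np.int64(148), np.int64(290), np.int64(226)]
```

View pics/h.png

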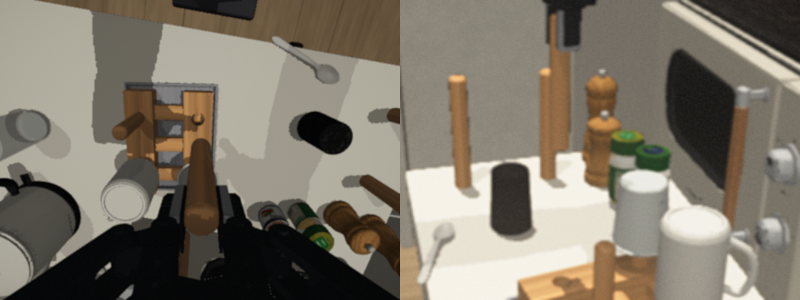

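```bash
cat > foot.py <<'E'
from h import *
from scipy.optimize import minimize
def foot(pw,ps,e,h=.099,rw=(0,250),rs=(150,420)):
    def pick(p,uv):
        return max(silhouettes("peg",p),key=lambda s:s["region"][max(0,int(uv[1])-25):int(uv[1])+25,int(uv[0])-10:int(uv[0])+10].sum() if s["region"].sum()<8000 else 0)["region"]
    F=e-[0,0,h]
    V=[]
    if pw is not None:V.append((pw,pick(pw,proj(pw,F+[0,0,.02])[0]),rw))
    if ps is not None:V.append((ps,pick(ps,proj(ps,F+[0,0,.02])[0]),rs))
    def cost(v):
        f=F+np.r_[v[:3]]*1e-3;t=np.r_[v[3:5]]*1e-3
        P=frust(*f[:2],f[2],.10,.01,.01);P[60:,:2]+=t
        c=0
        for p,m,(a,b) in V:
            k=np.zeros(m.shape,np.uint8);q=cv2.convexHull(proj(p,P).astype(np.float32))
            cv2.fillConvexPoly(k,(q*16).astype(int),255,cv2.LINE_AA,4)
            c+=np.abs(k[a:b]/255.-m[a:b]).sum()
        return c+.3*(v[2]**2+v[3]**2+v[4]**2)
    best=min((minimize(cost,[dx,dy,0,0,0],method="Nelder-Mead",options=dict(initial_simplex=np.array([[dx,dy,0,0,0]]+[[dx+3*(i==0),dy+3*(i==1),3*(i==2),3*(i==3),3*(i==4)] for i in range(5)]),maxiter=400)) for dx,dy in((0,0),(3,3),(-3,-3))),key=lambda r:r.fun)
    print("foot off TCP (mm) dx,dy,dz; lean of top/100mm",best.x.round(1),"cost",round(best.fun));return best.x
if __name__=="__main__":
    L=lambda n:np.load("pics/h_%s.npy"%n,allow_pickle=True).item()
    e=np.array([.4842,.0001,.2989]);w,s=L("wrist"),L("side")
    w=camera("wrist");s=camera("side")
    e=get_obs()["eef_pos"];print(e)
    foot(w,s,e);foot(w,None,e);foot(None,s,e)
E
python3 foot.py
```

```text
[4.84549582e-01 4.64572520e-04 2.99261804e-01]
foot off TCP (mm) dx,dy,dz; lean of top/100mm [-1.1 -0.9  1.7 -0.8  0.7] cost 222
foot off TCP (mm) dx,dy,dz; lean of top/100mm [ 0.4 -0.7 -3.   3.5  1.3] cost 61
foot off TCP (mm) dx,dy,dz; lean of top/100mm [-0.4  6.2 -1.4  0.5  2.7] cost 99
```

Call:
drive_tool(increments=[[[1, -6, -10], [0, 0, 0], 0], [[0, 0, -30], [0, 0, 0], 0], [[0, 0, -30], [0, 0, 0], 0], [[0, 0, -30], [0, 0, 0], 0], [[0, 0, -20], [0, 0, 0], 0], [[0, 0, -10], [0, 0, 0], 0], [[0, 0, 0], [0, 0, 0], 0], [[0, 0, 0], [0, 0, 0], 0]])

```text
clock: 10.85
eef_pos: [0.4856, -0.0067, 0.1694]
tool_rot: [-0.081, 0.997, 0.0, -0.001]
ft_force: [0.2, 0.4, 0.1]
grip_width: 0.0182
grasp_force: 58.8
```

Run:
```python
from h import *
import foot
w=camera("wrist");o=get_obs();e=o["eef_pos"];print(e,o["ft_force"],o["ft_torque"],o["tool_rot"])
foot.foot(w,None,e)
q=proj(w,[e-[0,0,.099],[.4851,-.0061,.044]]);print(q.round(1))
x,y=q[1].astype(int)
cv2.imwrite("pics/hole.png",cv2.resize(w["image"][y-60:y+60,x-80:x+80],None,fx=5,fy=5,interpolation=2)[:,:,::-1]);print(x-80,y-60)
```

```text
[ 0.4864082  -0.00660753  0.17036942] [ 0.15076784 -0.25145654 -0.05176274] [ 0.025771   -0.00095184 -0.05005298] [-8.10093041e-02  9.96713296e-01  1.26811790e-05 -3.11973212e-04]
foot off TCP (mm) dx,dy,dz; lean of top/100mm [-1.3 -0.9 -1.6  3.3  0.9] cost 48
[[281.8 209.8]
 [282.6 197.6]]
202 137
```

View pics/hole.png

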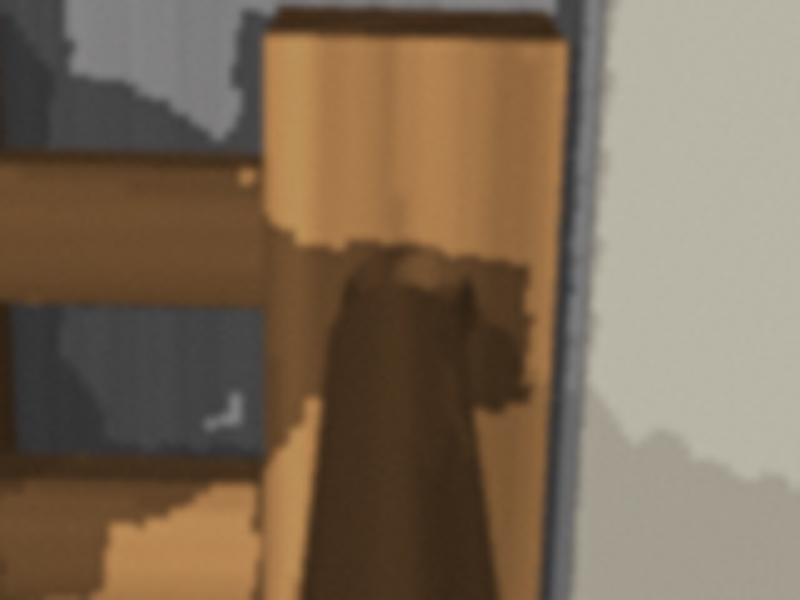

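The crop shows the foot (top edge about x=405) over the mouth (about x=350–475), so the mouth is about 1.3 mm further to +y. I'll correct that and start the light-touch descent.

Call:
drive_tool(increments=[[[-0.7, 1.3, -10], [0, 0, 0], 0], [[0, 0, -8], [0, 0, 0], 0], [[0, 0, 0], [0, 0, 0], 0], [[0, 0, 0], [0, 0, 0], 0]])

```text
clock: 11.28
eef_pos: [0.4849, -0.0051, 0.1517]
tool_rot: [-0.081, 0.997, 0.0, -0.001]
ft_force: [-0.3, -0.3, -0.0]
grip_width: 0.0182
grasp_force: 58.8
```

Call:
drive_tool(increments=[[[0, 0, -2], [0, 0, 0], 0], [[0, 0, -2], [0, 0, 0], 0], [[0, 0, -1], [0, 0, 0], 0], [[0, 0, -1], [0, 0, 0], 0], [[0, 0, 0], [0, 0, 0], 0]])

```text
clock: 11.7
eef_pos: [0.4847, -0.0051, 0.1452]
tool_rot: [-0.081, 0.997, 0.0, -0.001]
ft_force: [0.7, -0.1, -0.4]
grip_width: 0.0181
grasp_force: 58.8
```

Call:
drive_tool(increments=[[[0, 0, -1], [0, 0, 0], 0], [[0, 0, -1], [0, 0, 0], 0], [[0, 0, -1], [0, 0, 0], 0], [[0, 0, 0], [0, 0, 0], 0]])

```text
clock: 12.03
eef_pos: [0.4853, -0.0051, 0.1427]
tool_rot: [-0.081, 0.997, 0.0, -0.001]
ft_force: [1.2, 0.8, -0.4]
grip_width: 0.0182
grasp_force: 59.0
```

Call:
drive_tool(increments=[[[0, 0, -1], [0, 0, 0], 0], [[0, 0, -1], [0, 0, 0], 0], [[0, 0, 0], [0, 0, 0], 0]])

```text
clock: 12.28
eef_pos: [0.485, -0.0051, 0.1401]
tool_rot: [-0.081, 0.997, 0.0, -0.001]
ft_force: [1.7, 0.1, -1.0]
grip_width: 0.0183
grasp_force: 58.9
```

Call:
drive_tool(increments=[[[0, 0, -1], [0, 0, 0], 0], [[0, 0, -1], [0, 0, 0], 0], [[0, 0, 0], [0, 0, 0], 0]])

```text
clock: 12.53
eef_pos: [0.4849, -0.0051, 0.1382]
tool_rot: [-0.081, 0.997, 0.0, -0.001]
ft_force: [1.1, 0.8, -0.5]
grip_width: 0.0186
grasp_force: 58.9
```

The foot is already about 6 mm below the rail top with no upward force, so it went straight into the socket. I'll ease it slightly to +x and keep going.

Call:
drive_tool(increments=[[[0.4, 0, -2], [0, 0, 0], 0], [[0, 0, -1], [0, 0, 0], 0], [[0, 0, 0], [0, 0, 0], 0]])

```text
clock: 12.78
eef_pos: [0.4851, -0.0051, 0.135]
tool_rot: [-0.081, 0.997, 0.0, -0.001]
ft_force: [1.5, -0.6, -0.7]
grip_width: 0.0182
grasp_force: 58.9
```

Call:
drive_tool(increments=[[[0, 0, -1.5], [0, 0, 0], 0], [[0, 0, -1.5], [0, 0, 0], 0], [[0, 0, -1.5], [0, 0, 0], 0], [[0, 0, 0], [0, 0, 0], 0]])

```text
clock: 13.12
eef_pos: [0.4857, -0.0052, 0.1313]
tool_rot: [-0.081, 0.997, -0.0, -0.001]
ft_force: [1.2, -0.8, 2.4]
grip_width: 0.0182
grasp_force: 59.3
```

Call:
drive_tool(increments=[[[0, 0, -1.5], [0, 0, 0], 0], [[0, 0, -1.5], [0, 0, 0], 0], [[0, 0, -1.5], [0, 0, 0], 0], [[0, 0, 0], [0, 0, 0], 0]])

```text
clock: 13.45
eef_pos: [0.4855, -0.0053, 0.1265]
tool_rot: [-0.081, 0.997, -0.0, -0.001]
ft_force: [2.1, -0.8, 1.7]
grip_width: 0.018
grasp_force: 59.3
```

Call:
drive_tool(increments=[[[0.3, 0, -2], [0, 0, 0], 0], [[0, 0, -2], [0, 0, 0], 0], [[0, 0, -2], [0, 0, 0], 0], [[0, 0, 0], [0, 0, 0], 0]])

```text
clock: 13.78
eef_pos: [0.4856, -0.0052, 0.1202]
tool_rot: [-0.081, 0.997, -0.0, -0.001]
ft_force: [1.1, -0.6, 1.1]
grip_width: 0.018
grasp_force: 59.2
```

Call:
drive_tool(increments=[[[0, 0, -1.5], [0, 0, 0], 0], [[0, 0, -1.5], [0, 0, 0], 0], [[0, 0, -1.5], [0, 0, 0], 0], [[0, 0, 0], [0, 0, 0], 0]])

```text
clock: 14.12
eef_pos: [0.4856, -0.0051, 0.1157]
tool_rot: [-0.081, 0.997, 0.0, -0.001]
ft_force: [1.5, -0.4, 1.5]
grip_width: 0.0182
grasp_force: 59.2
```

Call:
drive_tool(increments=[[[0, 0, -0.7], [0, 0, 0], 0], [[0, 0, -0.7], [0, 0, 0], 0], [[0, 0, -0.6], [0, 0, 0], 0], [[0, 0, 0], [0, 0, 0], 0]])

```text
clock: 14.45
eef_pos: [0.4857, -0.0051, 0.1139]
tool_rot: [-0.081, 0.997, 0.0, -0.001]
ft_force: [0.3, -0.5, 4.8]
grip_width: 0.0181
grasp_force: 59.2
```

Call:
drive_tool(increments=[[[0, 0, -0.6], [0, 0, 0], 0], [[0, 0, -0.5], [0, 0, 0], 0], [[0, 0, 0], [0, 0, 0], 0]])

```text
clock: 14.7
eef_pos: [0.4861, -0.005, 0.1137]
tool_rot: [-0.081, 0.997, 0.0, -0.0]
ft_force: [0.8, -0.1, 9.7]
grip_width: 0.0182
grasp_force: 59.8
```

The floor is reached at TCP z 0.1137, exactly the expected drop, with 9.7 N up. I'll release and rise.

Call:
drive_tool(increments=[[[0, 0, 0], [0, 0, 0], 1], [[0, 0, 0], [0, 0, 0], 1], [[0, 0, 0], [0, 0, 0], 1], [[0, 0, 0], [0, 0, 0], 1], [[0, 0, 0], [0, 0, 0], 1], [[0, 0, 0], [0, 0, 0], 1], [[0, 0, 10], [0, 0, 0], 1], [[0, 0, 25], [0, 0, 0], 1]])

```text
clock: 15.37
eef_pos: [0.4827, -0.0051, 0.1454]
tool_rot: [-0.081, 0.997, 0.0, -0.005]
ft_force: [0.4, 0.7, 0.0]
grip_width: 0.0853
grasp_force: 0.0
```

Call:
drive_tool(increments=[[[0, 0, 40], [0, 0, 0], 1], [[0, 0, 40], [0, 0, 0], 1], [[0, 10, 20], [0, 0, 0], 1], [[-1, 35, 0], [0, 0, 0], 1], [[-2, 40, 0], [0, 0, 0], 1], [[-2, 40, 0], [0, 0, 0], 1], [[-2, 40, 0], [0, 0, 0], 1], [[-2, 30, 0], [0, 0, 0], 1]])

```text
clock: 16.03
eef_pos: [0.4761, 0.1926, 0.2488]
tool_rot: [-0.082, 0.997, 0.001, -0.001]
ft_force: [1.1, -0.2, -0.9]
grip_width: 0.0853
grasp_force: 0.0
```

Call:
drive_tool(increments=[[[0, 0, 0], [0, 0, 0], 1], [[0, 0, 0], [0, 0, 0], 1], [[0, 0, 0], [0, 0, 0], 1]])

```text
clock: 16.28
eef_pos: [0.4764, 0.1896, 0.2481]
tool_rot: [-0.081, 0.997, -0.0, -0.001]
ft_force: [0.8, -1.0, -0.4]
grip_width: 0.0856
grasp_force: 0.0
```

Run:
```python
from h import *
o=get_obs();print(o["eef_pos"],o["ft_force"],o["clock"])
V=[camera(n) for n in("wrist","side","top")]
def rr(s):
    ys,xs=np.nonzero(s["region"]);return np.array([xs.min(),ys.min(),xs.max()+1,ys.max()+1.])
R=[]
for p in V:
    for s in silhouettes("tumbler",p):print("tum",round(s["conf"],2),rr(s))
    R.append(rr(silhouettes("tumbler",p)[0]))
    for s in silhouettes("peg",p):print("peg",round(s["conf"],2),rr(s))
    print("pred peg bbox",bb(proj(p,frust(.4858,-.0054,.044,.1,.01,.01))).round(1))
P=lambda v:frust(v[0],v[1],0,v[2],.0285,.025)
for k in([0],[0,1],[0,1,2]):
    f=least_squares(lambda v:np.concatenate([bb(proj(V[i],P(v)))-R[i] for i in k]),[.4735,.2,.084],x_scale=.01);print(f.x.round(4),f.fun.round(1))
cv2.imwrite("pics/t.png",np.hstack([cv2.resize(V[0]["image"],(400,300)),cv2.resize(V[1]["image"][150:375,200:500],(400,300))])[:,:,::-1])
```

```text
[0.47636617 0.18961777 0.24810155] [ 0.80403286 -0.98776871 -0.44599494] 16.2833
tum 0.91 [267. 141. 324. 212.]
peg 0.82 [378. 244. 458. 329.]
peg 0.68 [  0. 143.  97. 189.]
peg 0.62 [409. 137. 537. 203.]
pred peg bbox [ -2.2 144.   96.2 190. ]
tum 0.88 [244. 213. 273. 265.]
peg 0.73 [287. 237. 302. 301.]
peg 0.7 [214. 152. 230. 231.]
peg 0.66 [277. 148. 290. 226.]
pred peg bbox [287.7 235.9 301.8 300.9]Traceback (most recent call last):
  File "<stdin>", line 9, in <module>
IndexError: list index out of range
```

The seated peg's outline matches the prediction for fully home within about 1 px in the wrist and side views. Now I'll fix the tumbler position.

Run:
```python
from h import *
w,s=camera("wrist"),camera("side")
P=lambda v:frust(v[0],v[1],0,v[2],.0285,.025)
V=[(w,np.array([267,141,324,212.])),(s,np.array([244,213,273,265.]))]
for k in(V[:1],V):
    f=least_squares(lambda v:np.concatenate([bb(proj(p,P(v)))-r for p,r in k]),[.4735,.2,.084],x_scale=.01);print(f.x.round(4),f.fun.round(1))
```

```text
[0.4732 0.2015 0.0876] [ 0.3 -0.1 -0.3  0.1]
[0.4739 0.2018 0.0839] [ 0.6  0.6 -0.5 -0.4 -0.5 -0.4  0.2  0.2]
```

Call:
drive_tool(increments=[[[-3, 12, -20], [0, 0, 0], 1], [[0, 0, -35], [0, 0, 0], 1], [[0, 0, -35], [0, 0, 0], 1], [[0, 0, -35], [0, 0, 0], 1], [[0, 0, -35], [0, 0, 0], 1], [[0, 0, -30], [0, 0, 0], 1], [[0, 0, -18], [0, 0, 0], 1], [[0, 0, 0], [0, 0, 0], 1]])

```text
clock: 17.6
eef_pos: [0.4699, 0.2004, 0.0354]
tool_rot: [-0.081, 0.997, -0.001, -0.006]
ft_force: [-1.7, -0.1, 0.3]
grip_width: 0.0856
grasp_force: 0.0
```

Call:
drive_tool(increments=[[[0, 0, 0], [0, 0, 0], 1], [[0, 0, 0], [0, 0, 0], 0], [[0, 0, 0], [0, 0, 0], 0], [[0, 0, 0], [0, 0, 0], 0], [[0, 0, 0], [0, 0, 0], 0], [[0, 0, 0], [0, 0, 0], 0], [[0, 0, 0], [0, 0, 0], 0]])

```text
clock: 18.18
eef_pos: [0.4752, 0.2028, 0.0421]
tool_rot: [-0.081, 0.997, 0.001, 0.001]
ft_force: [-0.9, 0.5, 5.5]
grip_width: 0.0501
grasp_force: 61.2
```

Call:
drive_tool(increments=[[[0, 0, 10], [0, 0, 0], 0], [[0, 0, 25], [0, 0, 0], 0], [[0, 0, 35], [0, 0, 0], 0], [[0, 0, 35], [0, 0, 0], 0], [[0, 0, 35], [0, 0, 0], 0], [[0, 0, 35], [0, 0, 0], 0], [[0, 0, 15], [0, 0, 0], 0], [[0, 0, 0], [0, 0, 0], 0]])

```text
clock: 18.85
eef_pos: [0.4759, 0.2029, 0.2357]
tool_rot: [-0.081, 0.997, 0.002, 0.004]
ft_force: [0.8, -0.6, -0.8]
grip_width: 0.0507
grasp_force: 62.6
```

Call:
drive_tool(increments=[[[1, -15, 0], [0, 0, 0], 0], [[2, -30, 0], [0, 0, 0], 0], [[2, -30, 0], [0, 0, 0], 0], [[2, -30, 0], [0, 0, 0], 0], [[2, -30, 0], [0, 0, 0], 0], [[2, -30, 0], [0, 0, 0], 0], [[1, -28, 0], [0, 0, 0], 0], [[0, -12, 0], [0, 0, 0], 0]])

```text
clock: 19.52
eef_pos: [0.4844, -0.0061, 0.2287]
tool_rot: [-0.079, 0.997, -0.0, -0.002]
ft_force: [-0.8, -0.5, -1.3]
grip_width: 0.0504
grasp_force: 62.7
```

Call:
drive_tool(increments=[[[0, 0, 0], [0, 0, 0], 0], [[0, 0, 0], [0, 0, 0], 0], [[0, 0, 0], [0, 0, 0], 0], [[0, 0, 0], [0, 0, 0], 0]])

```text
clock: 19.85
eef_pos: [0.4853, -0.002, 0.2295]
tool_rot: [-0.082, 0.997, 0.0, -0.002]
ft_force: [0.2, 1.1, -1.2]
grip_width: 0.0508
grasp_force: 62.7
```

Run:
```python
from h import *
w,s=camera("wrist"),camera("side");o=get_obs();e=o["eef_pos"];print(e,o["ft_force"],o["tool_rot"])
z0=e[2]-.042
def rr(s):
    ys,xs=np.nonzero(s["region"]);return np.array([xs.min(),ys.min(),xs.max()+1,ys.max()+1.])
for n,p in(("w",w),("s",s)):
    for t in silhouettes("tumbler",p):print(n,round(t["conf"],2),rr(t))
    print("pred tum",bb(proj(p,frust(e[0]-.0015,e[1],z0,.084,.0285,.025))).round(1))
    for t in silhouettes("peg",p)[:3]:print(n,"peg",round(t["conf"],2),rr(t))
    print("pred peg",bb(proj(p,frust(.4858,-.0054,.044,.1,.01,.01))).round(1))
cv2.imwrite("pics/t.png",np.hstack([cv2.resize(w["image"],(400,300)),cv2.resize(s["image"][100:325,200:500],(400,300))])[:,:,::-1])
```

```text
[ 0.48546377 -0.00197785  0.22964242] [-0.05125733 -0.74822356 -1.73456475] [-8.20913264e-02  9.96623900e-01  2.31598451e-04 -1.32770266e-03]
w 0.66 [209. 189. 356. 386.]
pred tum [209.6 188.3 356.8 389.9]
w peg 0.96 [539. 268. 560. 297.]
w peg 0.74 [266. 170. 289. 190.]
pred peg [262.3 170.3 291.4 227.7]
s 0.81 [273. 148. 313. 219.]
pred tum [273.  147.9 313.5 219.4]
s peg 0.81 [287. 237. 302. 301.]
s peg 0.8 [214. 153. 231. 232.]
s peg 0.62 [279. 218. 289. 225.]
pred peg [287.7 235.9 301.8 300.9]
```

View pics/t.png

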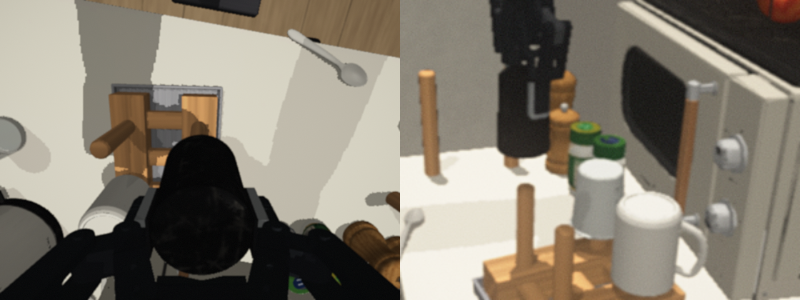

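Left: the tumbler is held over the drainer. Right: the peg stands straight and the tumbler is above it. The model outlines match to 1 px, so the offset to the peg is (+1.8, −3.4) mm. I'll correct that and lower.

Call:
drive_tool(increments=[[[1.8, -3.4, -5], [0, 0, 0], 0], [[0, 0, -15], [0, 0, 0], 0], [[0, 0, -15], [0, 0, 0], 0], [[0, 0, -5], [0, 0, 0], 0], [[0, 0, -5], [0, 0, 0], 0], [[0, 0, -5], [0, 0, 0], 0], [[0, 0, -3], [0, 0, 0], 0], [[0, 0, 0], [0, 0, 0], 0]])

```text
clock: 20.82
eef_pos: [0.4872, -0.0066, 0.1764]
tool_rot: [-0.081, 0.997, 0.0, -0.001]
ft_force: [0.3, 0.3, -1.5]
grip_width: 0.0502
grasp_force: 62.7
```

Call:
drive_tool(increments=[[[0, 0, -8], [0, 0, 0], 0], [[0, 0, -10], [0, 0, 0], 0], [[0, 0, -10], [0, 0, 0], 0], [[0, 0, -10], [0, 0, 0], 0], [[0, 0, -10], [0, 0, 0], 0], [[0, 0, -8], [0, 0, 0], 0], [[0, 0, -4], [0, 0, 0], 0], [[0, 0, 0], [0, 0, 0], 0]])

```text
clock: 21.48
eef_pos: [0.4863, -0.0065, 0.1153]
tool_rot: [-0.081, 0.997, 0.0, -0.003]
ft_force: [-0.5, 0.7, -1.3]
grip_width: 0.0501
grasp_force: 62.7
```

Call:
drive_tool(increments=[[[0, 0, 0], [0, 0, 0], 0], [[0, 0, 0], [0, 0, 0], 0]])

```text
clock: 21.65
eef_pos: [0.4878, -0.0065, 0.1172]
tool_rot: [-0.081, 0.997, 0.0, -0.001]
ft_force: [0.4, 0.1, -1.3]
grip_width: 0.0506
grasp_force: 62.7
```

Call:
drive_tool(increments=[[[0, 0, -2], [0, 0, 0], 0], [[0, 0, -2], [0, 0, 0], 0], [[0, 0, -2], [0, 0, 0], 0], [[0, 0, -1], [0, 0, 0], 0], [[0, 0, 0], [0, 0, 0], 0], [[0, 0, 0], [0, 0, 0], 0]])

```text
clock: 22.15
eef_pos: [0.4872, -0.0065, 0.1097]
tool_rot: [-0.081, 0.997, 0.0, -0.001]
ft_force: [0.2, -0.4, -0.8]
grip_width: 0.0507
grasp_force: 62.7
```

Call:
drive_tool(increments=[[[0, 0, -1], [0, 0, 0], 0], [[0, 0, -1], [0, 0, 0], 0], [[0, 0, -0.7], [0, 0, 0], 0], [[0, 0, 0], [0, 0, 0], 0]])

```text
clock: 22.48
eef_pos: [0.4872, -0.0065, 0.1069]
tool_rot: [-0.081, 0.997, 0.0, -0.001]
ft_force: [-0.1, -0.0, -1.3]
grip_width: 0.0505
grasp_force: 62.7
```

Call:
drive_tool(increments=[[[0, 0, -0.6], [0, 0, 0], 0], [[0, 0, -0.5], [0, 0, 0], 0], [[0, 0, 0], [0, 0, 0], 0]])

```text
clock: 22.73
eef_pos: [0.4878, -0.0065, 0.1065]
tool_rot: [-0.081, 0.997, 0.0, -0.001]
ft_force: [0.1, -0.1, 1.2]
grip_width: 0.0502
grasp_force: 63.0
```

Call:
drive_tool(increments=[[[0, 0, -0.5], [0, 0, 0], 0], [[0, 0, 0], [0, 0, 0], 0], [[0, 0, 0], [0, 0, 0], 0]])

```text
clock: 22.98
eef_pos: [0.488, -0.0065, 0.1063]
tool_rot: [-0.081, 0.997, 0.0, -0.0]
ft_force: [-1.5, 0.2, 5.2]
grip_width: 0.0505
grasp_force: 63.4
```

Contact at the expected height with about 6 N net. I'll ease off, release and rise.

Call:
drive_tool(increments=[[[0, 0, 0.5], [0, 0, 0], 0], [[0, 0, 0], [0, 0, 0], 0.8], [[0, 0, 0], [0, 0, 0], 1], [[0, 0, 0], [0, 0, 0], 1], [[0, 0, 0], [0, 0, 0], 1], [[0, 0, 0], [0, 0, 0], 1], [[0, 0, 0], [0, 0, 0], 1], [[0, 0, 0], [0, 0, 0], 1]])

```text
clock: 23.65
eef_pos: [0.4873, -0.0065, 0.1059]
tool_rot: [-0.081, 0.997, 0.0, -0.001]
ft_force: [0.1, 0.6, 0.0]
grip_width: 0.0853
grasp_force: 0.0
```

Call:
drive_tool(increments=[[[0, 0, 8], [0, 0, 0], 1], [[0, 0, 15], [0, 0, 0], 1], [[0, 0, 25], [0, 0, 0], 1], [[0, 0, 30], [0, 0, 0], 1], [[0, 0, 30], [0, 0, 0], 1], [[0, 0, 15], [0, 0, 0], 1], [[0, 0, 0], [0, 0, 0], 1], [[0, 0, 0], [0, 0, 0], 1]])

```text
clock: 24.32
eef_pos: [0.488, -0.0065, 0.2303]
tool_rot: [-0.081, 0.997, -0.0, 0.0]
ft_force: [0.5, 0.5, -1.9]
grip_width: 0.0855
grasp_force: 0.0
```

Call:
drive_tool(increments=[[[0, 0, 0], [0, 0, 0], 1], [[0, 0, 0], [0, 0, 0], 1], [[0, 0, 0], [0, 0, 0], 1], [[0, 0, 0], [0, 0, 0], 1], [[0, 0, 0], [0, 0, 0], 1], [[0, 0, 0], [0, 0, 0], 1]])

```text
clock: 24.82
eef_pos: [0.4871, -0.0065, 0.2285]
tool_rot: [-0.081, 0.997, 0.0, -0.002]
ft_force: [-0.8, -0.7, -0.2]
grip_width: 0.0853
grasp_force: 0.0
```

Run:
```python
from h import *
s=camera("side");o=get_obs();print(o["eef_pos"],o["ft_force"],o["clock"])
for q in("tumbler","hung_cup"):
    for t in silhouettes(q,s):print(q,round(t["conf"],2),np.round(t["bbox"],1))
print("pred",bb(proj(s,frust(.4858,-.0054,.064,.084,.0285,.025))).round(1))
cv2.imwrite("pics/end.png",cv2.resize(s["image"][80:380,200:500],(600,600))[:,:,::-1])
```

```text
[ 0.48720545 -0.00651359  0.22861885] [ 0.38680569  0.27256085 -0.21477048] 24.8667
tumbler 0.71 [274.4 228.3 312.2 293.7]
tumbler 0.25 [252.6 244.6 428.9 380.7]
hung_cup 0.8 [329.4 219.2 369.7 278.4]
pred [275.5 228.8 313.3 296.8]
```

View pics/end.png

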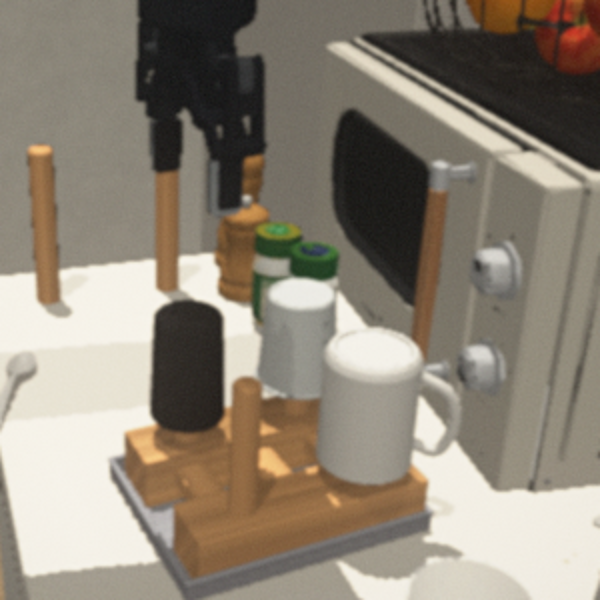

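The final view shows the tumbler hanging upright at (188,365) on the seated peg, the gripper clear above it, and the measuring cup unmoved. Handing in.

```bash
python3 -c "from workcell import job_done; print(job_done())"
```

```text
the job is handed in; nothing more can be done
None
```

I pressed the peg fully home and hung the black tumbler upside down on it, with the measuring cup left in its place; I handed the job in at about 25 s of the 72 s, and no verdict came back.

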